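Assemble a four-piece plaster slip-casting mould on the bat

TASK

Put the plaster vase mould together for casting: set its base down in the middle of the round wooden bat, stand the two halves on the base, each over the natches (locating bumps) that it fits, and then cap them with the spare, the block with the pouring hole. The blue crayon line has to run down one end of the whole mould, and every joint has to be fully home on its natches. Plaster chips, so lower each piece and never drop it, and leave the slip bowl, the white pot and the spray bottle where they stand.

Things in the scene. Friction and masses are not known exactly. Their poses are not given: they have to be found in the camera images.
- bat: Round light plywood bat, 190 mm across, 12 mm thick, lying flat on the table (it does not move). Origin: centre of its underside. A thin dark circle of 66 mm radius is scribed about its centre, and two dark dots are its pin holes.
- mould_base: Base of the mould: off-white plaster slab 112 (x) x 64 (y) x 24 mm, 0.24 kg. Origin: centre of underside. Tapered natches 9 mm high on top: two round, 19 mm wide, at x = -37, y = +-16 mm; one ridge 12 x 42 mm along y at x = +37 mm. Low disc 25 mm wide, 4 mm high in the middle. Blue line (11 mm) over the -x end. Grip across y. Starts with it towards the robot, +-0.8 rad, as do all pieces.
- half_marked: Marked half: upright plaster block 55 (x) x 64 (y) x 72 mm, 0.26 kg, vase cavity in its +x face, blue line down -x. Origin: centre of underside. Two round natches (9 mm high) on top at x = -9, y = +-16 mm, tapered pockets below them 2 mm wider all round, which centre it from 4 mm off. Fits the base's round natches: home at x = -28, y = 0, z = +24 mm in the base's frame, axes alike. Grip across y.
- half_plain: Half without a line: upright plaster block 55 (x) x 64 (y) x 72 mm, 0.26 kg, vase cavity in its -x face. Origin: centre of underside. One ridge natch (12 x 42 x 9 mm) on top at x = +9 mm, tapered pocket below it 2 mm wider all round. Fits the base's ridge: home at x = +28, y = 0, z = +24 mm in the base's frame, axes alike, 1.5 mm clear of the other half; facing edges bevelled 3 mm. Grip across y.
- spare: Spare (pouring cap): plaster block 112 (x) x 64 (y) x 28 mm, 0.23 kg, with a funnel hole 50 mm wide in the middle of its top and a blue line over its -x end. Origin: centre of underside. Pockets below (two round at -x, one long at +x) fit over the natches on the halves' tops: home at x = 0, y = 0, z = +96 mm in the base's frame, axes alike. Grip across y.
- slip_bowl: Grey-blue stoneware bowl, 124 mm wide, 50 mm high, behind the work; not to be disturbed. Origin: centre of its underside.
- white_pot: Small white pot, 68 mm wide, 40 mm high, to the right of the work; not to be disturbed. Origin: centre of its underside.
- spray_bottle: Clear spray bottle with a teal trigger head, 228 mm high, behind the work; not to be disturbed. Origin: centre of its underside.
Not all that is in view belongs to the job. What is shaped like the half_marked but green is not meant.

How it is judged:
On the way, in this order (a step that is already met when the one before it is completed fails the run):
1. the base is set down in the middle of the bat and let go (horizontal distance between mould_base and bat below 0.012 m and z of mould_base in the frame of bat between 0.009 and 0.015 m and angle between mould_base's own z axis and vertical below 0.05 rad and contact force between the fingers and mould_base below 0.1 N), for 0.2 s.
2. both halves stand fully home on the base's natches and are let go (horizontal distance between mould_base and bat below 0.012 m and z of mould_base in the frame of bat between 0.009 and 0.015 m and angle between mould_base's own z axis and vertical below 0.05 rad and x of half_marked in the frame of mould_base between -0.03225 and -0.02425 m and y of half_marked in the frame of mould_base between -0.004 and 0.004 m and z of half_marked in the frame of mould_base between 0.021 and 0.027 m and angle between the x axis of each of half_marked, half_plain and the x axis of mould_base, either way round below 0.12 rad and angle between each of half_marked, half_plain's own z axis and vertical below 0.06 rad and x of half_plain in the frame of mould_base between 0.02425 and 0.03225 m and y of half_plain in the frame of mould_base between -0.004 and 0.004 m and z of half_plain in the frame of mould_base between 0.021 and 0.027 m and contact force between the fingers and half_marked below 0.1 N and contact force between the fingers and half_plain below 0.1 N), for 0.2 s.
At the end, for the whole second after the job is handed in: The base lies flat on the bat within 12 mm of its centre; both halves and the spare are fully home on their natches (within 4 mm sideways, 3 mm in height and 0.12 rad in turn of their places on the base, tilted under 0.06 rad); all at rest (horizontal distance between mould_base and bat below 0.012 m and z of mould_base in the frame of bat between 0.009 and 0.015 m and angle between mould_base's own z axis and vertical below 0.05 rad and x of half_marked in the frame of mould_base between -0.03225 and -0.02425 m and y of half_marked in the frame of mould_base between -0.004 and 0.004 m and z of half_marked in the frame of mould_base between 0.021 and 0.027 m and angle between the x axis of each of half_marked, half_plain, spare and the x axis of mould_base, either way round below 0.12 rad and angle between each of half_marked, half_plain, spare's own z axis and vertical below 0.06 rad and x of half_plain in the frame of mould_base between 0.02425 and 0.03225 m and y of half_plain in the frame of mould_base between -0.004 and 0.004 m and z of half_plain in the frame of mould_base between 0.021 and 0.027 m and x of spare in the frame of mould_base between -0.004 and 0.004 m and y of spare in the frame of mould_base between -0.004 and 0.004 m and z of spare in the frame of mould_base between 0.093 and 0.099 m and linear speed of each of mould_base, half_marked, half_plain, spare below 0.02 m/s); the robot touches nothing.
It fails at once if the slip bowl, the white pot or the spray bottle is moved by more than 30 mm (distance of any of slip_bowl, white_pot, spray_bottle from where it was at the start of the episode above 0.03 m).
It fails at once if a piece of the mould is dropped or tossed: it moves faster than 0.6 m/s (an 18 mm fall) while the fingers do not hold it ((linear speed of mould_base above 0.6 m/s and contact force between the fingers and mould_base below 0.1 N) or (linear speed of half_marked above 0.6 m/s and contact force between the fingers and half_marked below 0.1 N) or (linear speed of half_plain above 0.6 m/s and contact force between the fingers and half_plain below 0.1 N) or (linear speed of spare above 0.6 m/s and contact force between the fingers and spare below 0.1 N)).
It also fails if it takes over 115 s, if anything falls off the work surface, if the arm or the gripper's body presses on something with over 40 N, if the wrist force passes 120 N, or if a joint passes its speed limit or range.

ROBOT

A 6-joint arm with a two-finger parallel gripper is mounted at the origin on a cart in front of the work surface, level with it; the furniture and walls round the work are solid. World frame = base frame: x ahead of the robot, y to its left, z up, the work surface at z = 0. Lengths are in m, angles in rad, forces in N, time in s.
With the tool pointing down it reaches from about 0.25 to 0.85 m from the base axis. Payload 12.5 kg.
Tool frame: the origin (TCP) lies at the centre of the arm's flange, where the gripper is bolted on; the fingertips stand 186 mm ahead of it and the grasp point (between the pads) lies 167 mm ahead of it; z points along the fingers, y is the line along which they close (so a half turn about z gives the same grasp; the last joint's range is limited). The gripper opens to 93 mm and grips with 3 to 60 N. Pads are 15 mm wide; open, the fingers measure 128 mm over their backs; the gripper's body (75 mm by 188 mm) begins 65 mm behind the grasp point.
Start: joints at [-1.222, 0.351, 1.652, -0, 1.139, -0.085], TCP at [0.231, -0.499, 0.405] pointing down, gripper open.
Joint ranges: [-2.75, 2.75], [-0.79, 2.1], [0.01, 2.65], [-1.57, 4.71], [0.07, 3.14], [-2.87, 2.87]. Speed limits (rad/s): [2.22, 2.22, 2.79, 3.14, 3.14, 3.14].

INTERFACE

Orientations are given as a rotation vector (axis times angle).
In Python, from rig import manip gives the robot as it stands.
- The arm moves only by the tool apply_moves, never from a script. Its argument "moves" is a list that holds one entry, the list of rows, each a list of 4 numbers: the shift along the tool's x, y, z in m, then the turn about the tool's z in rad. In form: [[[dx, dy, dz, spin], ...]]. A call has 1 to 12 rows; each row is the pose to reach, as a shift and turn from the pose commanded when the call began, along the tool's axes at that moment; what a row does not reach only later rows make up. A row lasts 1/10 s, in which the tool goes at most 50 mm and 8.59 degrees, less where a joint would pass 70% of its speed; a pose out of reach is approached as far as the arm can. A call with a gripper value outside its range is refused whole. "hand" is the opening, from -1 (shut) to 1 (fully open), set as the call begins (left out, the last holds). The fingers move at their own pace and stop on an object; "squeeze" is the grip in N (left out, the last holds). Time passes only in rows, so rows that repeat a pose let the fingers close. It gives the time, the measured TCP pose, the force, the opening and the grip force at its end, in the units of the state.
- manip.state(): the state, without advancing time (a new reading comes with each control period).
- manip.camera(name): name is "side" or "top"; returns a dict with "image" (400x640x3 uint8, red, green, blue), "range_z" (400x640 float32, m along the optical axis (not along the pixel's ray), 0 where there is no reading), "camera_matrix" (3x3 intrinsics, pixels), "xyz" and "attitude" of the camera in the world. Camera axes: x right, y down, z forward; pixel columns grow to the right and rows downward; lengths in m; the calibration is good to about 2 mm. A picture is of the moment at which its call begins.
- manip.close_job(): hands the job in; it is judged then, once.
The state is a dict: "time": time; "joint_pos": joint angles; "joint_velocities": joint speeds; "effort": joint torques, N m; "tool_pos": TCP position; "eef_rot": TCP orientation; "wrist_force": force on the tool from outside, world axes, zero at the start; "wrist_torque": the same for the moment, N m; "opening": finger opening in m; "grasp_force": force on a finger pad.
Only numpy, scipy, OpenCV 4.12 (cv2) and the standard library are available. Lean on these libraries where they do the work, as an engineer would, in place of code of your own. Each camera call takes 0.05 s, during which the arm holds its last target. There are 200 camera calls.

## Working session

There is one attempt and no reset: what is moved stays moved. The work goes in short steps, Python scripts to look and compute and a tool call to move; the robot and the scene stay as the last step left them, time stands still between calls to the robot, and variables do not carry over. Pictures are saved under pics/ and viewed, at most 14 in all, crops included, and the job is handed in when it is done.

Besides the shell and the picture viewer there is one more tool, called after "Call:" in YAML: its name, and indented under it one key for each argument. apply_moves: Moves the arm, as the interface text tells. Its arguments: {"type":"object","properties":{"moves":{"type":"array"},"hand":{"type":"number"},"squeeze":{"type":"number"}},"required":["moves"]}

```bash
mkdir -p pics
cat > h.py <<'E'
import numpy as np, cv2
from rig import manip
from scipy.spatial.transform import Rotation as R
def rot(a):
    a=np.array(a,float)
    return a if a.shape==(3,3) else (R.from_rotvec(a).as_matrix() if a.size==3 else R.from_quat(a).as_matrix())
def cloud(c):
    z=c["range_z"];K=np.array(c["camera_matrix"]);v,u=np.indices(z.shape)
    p=np.stack([(u-K[0,2])/K[0,0]*z,(v-K[1,2])/K[1,1]*z,z],-1)
    P=p@rot(c["attitude"]).T+np.array(c["xyz"]);P[z==0]=np.nan
    return P
def save(n,im): cv2.imwrite("pics/"+n,cv2.cvtColor(im,cv2.COLOR_RGB2BGR))
E
python3 - <<'E'
from h import *
s=manip.state();print({k:np.round(v,3) for k,v in s.items()})
for n in("top","side"):
    c=manip.camera(n);save(n+"0.png",c["image"]);print(n,c["xyz"],c["attitude"],c["camera_matrix"]);np.savez(n+"0.npz",P=cloud(c),im=c["image"])
E
```

```text
{'time': np.float64(0.0), 'joint_pos': array([-1.222,  0.351,  1.652, -0.   ,  1.139, -0.085]), 'joint_velocities': array([-0.   , -0.001, -0.001, -0.   ,  0.002,  0.001]), 'effort': array([-0.0000e+00, -4.9732e+01, -2.8525e+01,  7.0000e-02,  2.6000e-02,
       -0.0000e+00]), 'tool_pos': array([ 0.231, -0.499,  0.404]), 'eef_rot': array([-3.067, -0.676,  0.   ]), 'wrist_force': array([ 0.524, -0.26 ,  0.691]), 'wrist_torque': array([-0.022,  0.034,  0.002]), 'grasp_force': np.float64(0.0), 'opening': np.float64(0.093)}
top [ 0.2357918  -0.06836424  1.66259512] [-2.10141099  2.15415218 -0.21038792] [[457.5148521    0.         316.51443345]
 [  0.         457.5148521  195.32139127]
 [  0.           0.           1.        ]]
side [0.24107229 0.94093233 0.98065118] [-0.44441531  2.7346059  -1.22826358] [[381.40136188   0.         320.11216746]
 [  0.         381.40136188 195.32081338]
 [  0.           0.           1.        ]]
```

View pics/top0.png

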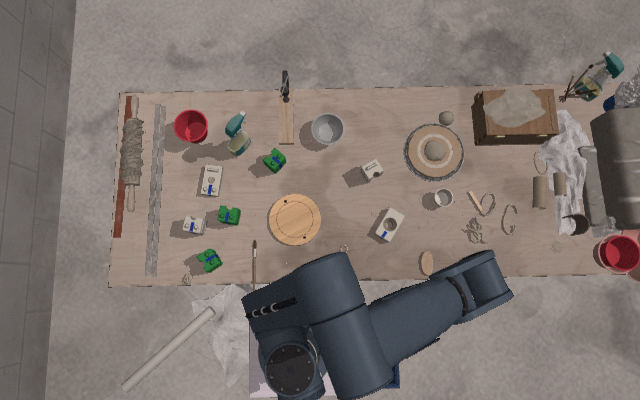

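View pics/side0.png

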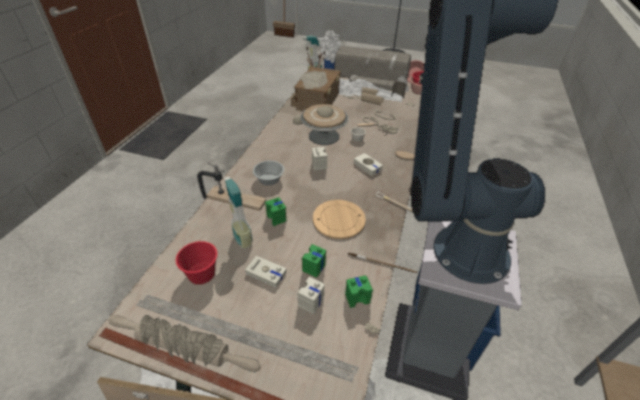

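The top image shows white pieces at (210,181) (slab with blue line), (194,225) (small block with blue line), (371,170) (small block with no line) and (390,224) (slab with a hole). The green decoys are at (229,215), (275,160) and (209,260), the bat is at (294,219), and the pot is at (444,198). In the side image the same white pieces are at (266,271), (311,293), (319,158) and (367,164).

What could be taken for what:
- **Base or spare:** (210,181) or (390,224)
- **half_marked:** (194,225), against the three green blocks
- **half_plain:** (371,170)

Next I'll measure the poses and check these choices in one close crop.

```bash
cat >> h.py <<'E'
def piece(P,im,box,zlo,zhi):
    u0,v0,u1,v1=box;p=P[v0:v1,u0:u1].reshape(-1,3);c=im[v0:v1,u0:u1].reshape(-1,3).astype(int)
    m=(p[:,2]>zlo)&(p[:,2]<zhi)&(c[:,1]-c[:,0]<40)
    q=p[m];blue=c[m][:,2]-c[m][:,0]>40
    (cx,cy),wh,a=cv2.minAreaRect(q[:,:2].astype(np.float32))
    a=np.deg2rad(a)+(np.pi/2 if wh[1]>wh[0] else 0)
    return dict(c=np.round([cx,cy],4),wh=np.round(wh,3),long=round((a+np.pi/2)%np.pi-np.pi/2,3),n=len(q),mean=np.round(q.mean(0),4),blue=np.round(q[blue][:,:2].mean(0),4) if blue.any() else None)
E
python3 - <<'E'
from h import *
d=np.load("top0.npz");P,im=d["P"],d["im"]
for n,b,lo,hi in [("base",(190,160,228,202),.016,.04),("marked",(180,210,210,240),.06,.09),("plain",(355,155,388,185),.06,.09),("spare",(370,203,410,247),.02,.036),("bat",(262,190,327,247),.006,.018),("bowl",(305,108,350,150),.02,.07),("pot",(430,185,458,212),.015,.06)]:
    print(n,piece(P,im,b,lo,hi), np.round(np.nanpercentile(P[b[1]:b[3],b[0]:b[2],2],[2,50,98]),3))
cr=[cv2.resize(im[v-25:v+25,u-33:u+33],(396,300),interpolation=cv2.INTER_CUBIC) for u,v in[(208,181),(200,222),(371,170),(390,224)]]
save("crop.png",np.vstack([np.hstack(cr[:2]),np.hstack(cr[2:])]))
E
```

```text
base {'c': array([0.6118, 0.2848]), 'wh': array([0.086, 0.114]), 'long': np.float64(-0.129), 'n': 534, 'mean': array([0.6114, 0.2939, 0.0264]), 'blue': array([0.5781, 0.3004])} [-0.006  0.005  0.034]
marked {'c': array([0.4452, 0.3476]), 'wh': array([0.066, 0.055]), 'long': np.float64(1.389), 'n': 288, 'mean': array([0.4435, 0.3464, 0.0737]), 'blue': array([0.4379, 0.3495])} [-0.005  0.005  0.081]
plain {'c': array([ 0.6289, -0.2894]), 'wh': array([0.055, 0.067]), 'long': np.float64(-1.053), 'n': 263, 'mean': array([ 0.6287, -0.2882,  0.0739]), 'blue': None} [-0.006  0.004  0.081]
spare {'c': array([ 0.4324, -0.3486]), 'wh': array([0.064, 0.115]), 'long': np.float64(-0.573), 'n': 448, 'mean': array([ 0.4323, -0.3481,  0.0284]), 'blue': array([ 0.3988, -0.3263])} [-0.006  0.004  0.034]
bat {'c': array([ 0.4676, -0.0047]), 'wh': array([0.236, 0.206]), 'long': np.float64(1.548), 'n': 1978, 'mean': array([ 0.4632, -0.0076,  0.0124]), 'blue': None} [-0.005  0.009  0.02 ]
bowl {'c': array([ 0.7894, -0.1353]), 'wh': array([0.121, 0.122]), 'long': np.float64(-0.373), 'n': 524, 'mean': array([ 0.7997, -0.1371,  0.041 ]), 'blue': None} [-0.006  0.006  0.055]
pot {'c': array([ 0.5257, -0.5462]), 'wh': array([0.065, 0.067]), 'long': np.float64(-0.868), 'n': 129, 'mean': array([ 0.5288, -0.5543,  0.0329]), 'blue': None} [-0.006  0.004  0.043]
```

View pics/crop.png

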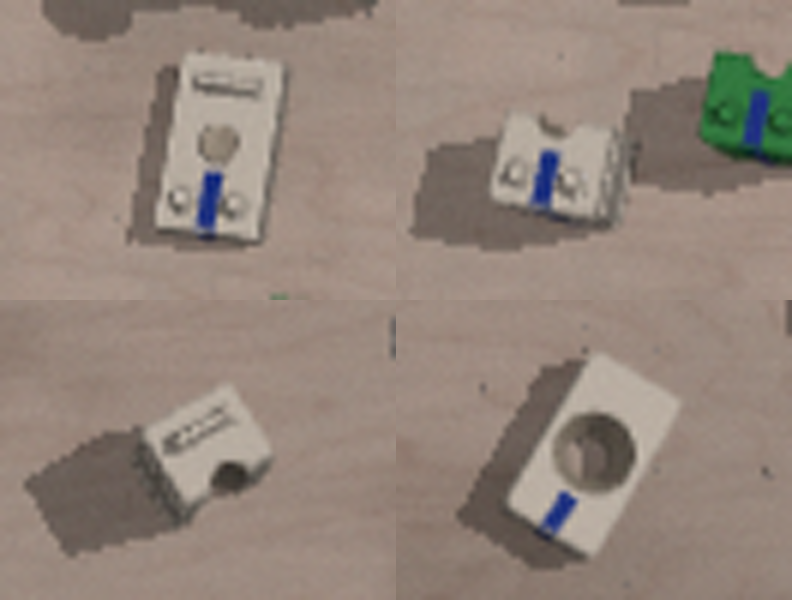

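All four choices hold up. The base is the slab with natches and the low disc, and the spare is the slab with the funnel hole. half_marked is white with the line and two bumps, and half_plain is white with the ridge. The base and bat fits picked up stray pixels, so I'll refine those and compute the first reach.

```bash
cat >> h.py <<'E'
def rect(P,im,box,zt,tol=.006):
    u0,v0,u1,v1=box;p=P[v0:v1,u0:u1];c=im[v0:v1,u0:u1].astype(int)
    m=(np.abs(p[...,2]-zt)<tol)&(c[...,1]-c[...,0]<25)
    m=cv2.morphologyEx(m.astype(np.uint8),cv2.MORPH_OPEN,np.ones((3,3),np.uint8))
    n,l,st,_=cv2.connectedComponentsWithStats(m);k=1+st[1:,4].argmax()
    q=p[l==k][:,:2].astype(np.float32);(cx,cy),wh,a=cv2.minAreaRect(q);a=np.deg2rad(a)
    (ex,ey),er=cv2.minEnclosingCircle(q)
    return np.round([cx,cy,wh[0],wh[1],a,(a+np.pi/4)%(np.pi/2)-np.pi/4,ex,ey,er],4)
def go(x,y,zg,yaw):
    s=manip.state();M=rot(s["eef_rot"]);d=np.array([x,y,zg+.167])-s["tool_pos"]
    ty=np.arctan2(M[1,0],M[0,0]);sp=-((yaw-ty+np.pi/2)%np.pi-np.pi/2)
    print("t",round(float(s["time"]),2),"pos",np.round(s["tool_pos"],4),"yaw",round(ty,3),"tilt",np.round(M[:,2],3),"move",np.round(M.T@d,4),"spin",round(sp,3),"j",np.round(s["joint_pos"],2))
E
python3 - <<'E'
from h import *
for n in("top","side"):
  d=np.load(n+"0.npz");P,im=d["P"],d["im"]
  if n=="side":
    for nm,(b,z) in dict(base=((240,250,292,292),.024),marked=((295,275,328,312),.072),plain=((308,143,332,175),.072),spare=((350,148,386,180),.028),bat=((305,195,375,242),.012)).items(): print(n,nm,rect(P,im,b,z,.005))
  else:
    for nm,(b,z) in dict(base=((190,160,228,202),.025),marked=((180,210,210,240),.073),plain=((355,155,388,185),.073),spare=((370,203,410,247),.029),bat=((262,190,327,247),.013)).items(): print(n,nm,rect(P,im,b,z,.005))
    for nm,b in dict(bottle=(222,105,256,160),g1=(214,202,244,230)).items():
      q=P[b[1]:b[3],b[0]:b[2]].reshape(-1,3);q=q[q[:,2]>.05];print(nm,q.min(0),q.max(0))
go(.6118,.2940,.15,-.13)
E
```

```text
top base [ 0.5937  0.3133  0.0395  0.0196  0.9074 -0.6634  0.5915  0.3151  0.02  ]
top marked [ 0.4503  0.3429  0.0563  0.0406  1.3775 -0.1933  0.4558  0.3418  0.0296]
top plain [ 0.6125 -0.2871  0.0188  0.0312  1.5114 -0.0594  0.6122 -0.2885  0.0171]
top spare [ 0.4005 -0.3245  0.0479  0.0283  1.4058 -0.165   0.4049 -0.3253  0.0253]
top bat [ 0.4547  0.0067  0.097   0.1202  1.2909 -0.2799  0.4547  0.0149  0.0625]
bottle [0.69989194 0.14309157 0.05060373] [0.7967826  0.22654103 0.23938303]
g1 [0.4455108  0.1913831  0.05009315] [0.50693116 0.26191761 0.08702592]
side base [ 0.6084  0.2966  0.0648  0.1117  1.424  -0.1468  0.6079  0.2978  0.0609]
side marked [ 0.4414  0.3482  0.065   0.0562  1.4208 -0.15    0.4413  0.3472  0.0375]
side plain [ 0.6249 -0.2899  0.0474  0.0656  0.4734  0.4734  0.6248 -0.2915  0.039 ]
side spare [ 0.4013 -0.326   0.066   0.0413  0.8317 -0.7391  0.4022 -0.3269  0.0339]
side bat [ 0.4584 -0.0063  0.1872  0.1879  0.3424  0.3424  0.4594 -0.0061  0.0963]
t 0.1 pos [ 0.2312 -0.4989  0.4043] yaw 0.434 tilt [-0.     0.001 -1.   ] move [ 0.6786 -0.5594  0.0879] spin 0.564 j [-1.22  0.35  1.65  0.    1.14 -0.08]
```

Call:
apply_moves:
  moves:
    - [[0.04,-0.03,0,0.05],[0.08,-0.06,0,0.1],[0.12,-0.09,0,0.15],[0.15,-0.12,0,0.2],[0.19,-0.15,0,0.25],[0.23,-0.19,0,0.3],[0.27,-0.22,0,0.35],[0.31,-0.25,0,0.4],[0.34,-0.28,0,0.45],[0.38,-0.31,0,0.5],[0.42,-0.35,0,0.55],[0.46,-0.38,0,0.56]]
  hand: 1
  squeeze: 25

```text
time: 1.3
tool_pos: [0.486, 0.0356, 0.4047]
eef_rot: [3.135, -0.2, -0.001]
wrist_force: [0.6, -1.2, -0.3]
opening: 0.0929
grasp_force: 0.0
```

```bash
cat >> h.py <<'E'
def plane(c,uv,z):
    K=np.array(c["camera_matrix"]);uv=np.asarray(uv,float)
    r=np.c_[(uv[:,0]-K[0,2])/K[0,0],(uv[:,1]-K[1,2])/K[1,1],np.ones(len(uv))]@rot(c["attitude"]).T
    o=np.array(c["xyz"]);return (o+r*((z-o[2])/r[:,2])[:,None])[:,:2]
def face(c,box,z,white=True,P=None):
    # top face by colour: fine contour on an enlarged crop, projected on the plane z
    u0,v0,u1,v1=box;S=6
    im=cv2.resize(c["image"][v0:v1,u0:u1],None,fx=S,fy=S,interpolation=cv2.INTER_CUBIC).astype(int)
    r,g,b=im[...,0],im[...,1],im[...,2]
    m=((b>150)&(r-b<40)|(b-r>40))if white else (r-b>75)
    m=cv2.morphologyEx(m.astype(np.uint8),cv2.MORPH_OPEN,np.ones((7,7),np.uint8))
    cs,_=cv2.findContours(m,cv2.RETR_EXTERNAL,cv2.CHAIN_APPROX_NONE);k=max(cs,key=cv2.contourArea)[:,0]
    q=plane(c,(k+.5)/S-.5+[u0,v0],z).astype(np.float32)
    vis=cv2.drawContours(im.astype(np.uint8).copy(),[k[:,None]],-1,(255,0,255),1)
    (cx,cy),wh,a=cv2.minAreaRect(q);a=np.deg2rad(a);e=cv2.fitEllipse(q)
    return np.round([cx,cy,*wh,(a+np.pi/4)%(np.pi/2)-np.pi/4],4),np.round([*e[0],*e[1]],4),vis
E
python3 - <<'E'
from h import *
c=manip.camera("top");np.save("c.npy",c,allow_pickle=True)
vs=[]
for nm,b,z,w in [("base",(190,160,228,202),.024,1),("marked",(180,210,210,240),.072,1),("plain",(355,155,388,185),.072,1),("spare",(370,203,410,247),.028,1),("bat",(262,190,327,250),.012,0)]:
    r,e,v=face(c,b,z,w);print(nm,r,e);vs.append(cv2.resize(v,None,fx=260/v.shape[0],fy=260/v.shape[0]))
save("faces.png",np.vstack([cv2.resize(np.hstack(vs[:3]),(750,260)),cv2.resize(np.hstack(vs[3:]),(750,300))]))
go(.610,.295,.15,-.13)
E
```

```text
base [ 0.6229  0.2936  0.0616  0.0917 -0.1465] [0.6254 0.2927 0.068  0.0993]
marked [ 0.4377  0.3504  0.0102  0.0293 -0.1831] [0.4376 0.3502 0.0098 0.0341]
plain [ 0.6312 -0.2903  0.0488  0.0602  0.5045] [ 0.6311 -0.2905  0.0522  0.0648]
spare [ 0.4584 -0.366   0.06    0.0489 -0.5716] [ 0.4593 -0.3668  0.0558  0.0656]
bat [ 0.4426 -0.0342  0.0324  0.0761  0.4357] [ 0.442  -0.0363  0.0282  0.0751]
t 1.35 pos [0.4882 0.0402 0.4048] yaw -0.125 tilt [ 0.001  0.002 -1.   ] move [ 0.089  -0.2679  0.0884] spin 0.005 j [-0.01  0.24  1.8   0.    1.1   1.68]
```

View pics/faces.png

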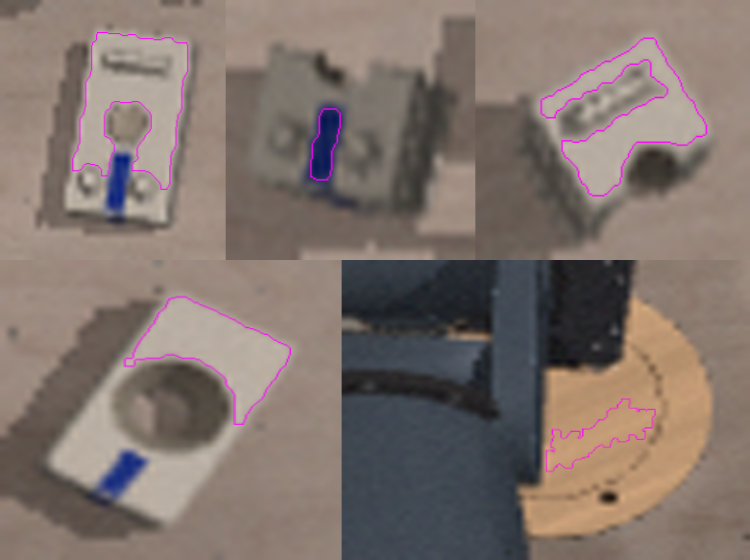

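```bash
cat >> h.py <<'E'
from scipy.optimize import minimize
from scipy.ndimage import map_coordinates
def proj(c,X):
    p=(np.asarray(X)-np.array(c["xyz"]))@rot(c["attitude"]);K=np.array(c["camera_matrix"])
    return p[:,0]/p[:,2]*K[0,0]+K[0,2],p[:,1]/p[:,2]*K[1,1]+K[1,2]
def fit(c,x0,z,L,B,sat=False,d=.003):
    # rectangle L x B (or a circle of radius L when B is None) on plane z, by edge contrast
    im=c["image"].astype(float);W=im[...,0]-im[...,2] if sat else im[...,2]
    t=np.linspace(-.46,.46,25)
    if B: 
        E=np.r_[np.c_[t*L,0*t+B/2],np.c_[t*L,0*t-B/2],np.c_[0*t+L/2,t*B],np.c_[0*t-L/2,t*B]];N=np.r_[[[0,1]]*25,[[0,-1]]*25,[[1,0]]*25,[[-1,0]]*25]
    else:
        a=np.linspace(0,6.28,120);N=np.c_[np.cos(a),np.sin(a)];E=L*N
    def f(x):
        C,S=np.cos(x[2]),np.sin(x[2]);M=np.array([[C,S],[-S,C]])
        s=0
        for k in(1,2):
            g=lambda e:map_coordinates(W,proj(c,np.c_[(E+e*d*k*N)@M+x[:2],np.full(len(E),z)])[::-1],order=1)
            s+=np.mean(np.clip(g(-1)-g(1),-20,60))
        return -s
    best=min((minimize(f,np.array(x0)+np.r_[o,[w]],method="Nelder-Mead",options=dict(initial_simplex=np.array(x0)+np.r_[o,[w]]+np.array([[0,0,0],[.006,0,0],[0,.006,0],[0,0,.08]]))) for o in([0,0],[.005,0],[-.005,0],[0,.005],[0,-.005]) for w in(-.05,.05)),key=lambda r:r.fun)
    return np.round(best.x,4),round(best.fun,1)
E
python3 - <<'E'
from h import *
c=np.load("c.npy",allow_pickle=True).item();c["image"]=np.load("top0.npz")["im"]
for a in [("base",(.61,.295,-.14),.024,.112,.064),("marked",(.444,.348,-.18),.072,.055,.064),("plain",(.628,-.29,.51),.072,.055,.064),("spare",(.432,-.348,-.572),.028,.112,.064),("bat",(.46,-.006,0),.012,.095,None,True)]: print(a[0],*fit(c,*a[1:]))
go(.61,.295,.15,-.14)
E
```

```text
base [ 0.614   0.2956 -0.1456] -95.7
marked [ 0.4462  0.3469 -0.2181] -68.7
plain [ 0.6319 -0.2896  0.4925] -67.4
spare [ 0.4334 -0.3491 -0.5742] -92.3
bat [ 0.4627 -0.0074  0.0218] -95.4
t 1.35 pos [0.4882 0.0402 0.4048] yaw -0.125 tilt [ 0.001  0.002 -1.   ] move [ 0.089  -0.2679  0.0884] spin 0.015 j [-0.01  0.24  1.8   0.    1.1   1.68]
```

The fits agree with the given sizes. I'll go above the base and descend part way.

Call:
apply_moves:
  moves:
    - [[0.015,-0.045,0,0.01],[0.03,-0.09,0,0.02],[0.047,-0.135,0,0.02],[0.062,-0.18,0,0.02],[0.078,-0.225,0.01,0.02],[0.093,-0.269,0.03,0.02],[0.093,-0.269,0.06,0.02],[0.093,-0.269,0.09,0.02],[0.093,-0.269,0.12,0.02],[0.093,-0.269,0.15,0.02],[0.093,-0.269,0.15,0.02]]

```text
time: 2.45
tool_pos: [0.6109, 0.288, 0.2503]
eef_rot: [3.13, -0.229, -0.011]
wrist_force: [-0.3, 0.0, 0.4]
opening: 0.0932
grasp_force: 0.0
```

Run:
```python
from h import *
go(.614,.2956,.022,-.146)
s=manip.camera("side");b=s["image"];v=cv2.resize(b[215:315,215:345],None,fx=6,fy=6,interpolation=cv2.INTER_CUBIC);save("s1.png",v)
```

```text
t 2.45 pos [0.6109 0.288  0.2503] yaw -0.146 tilt [-0.007 -0.003 -1.   ] move [ 0.0024 -0.0083  0.0612] spin -0.0 j [0.37 0.75 1.41 0.   1.   2.09]
```

View pics/s1.png

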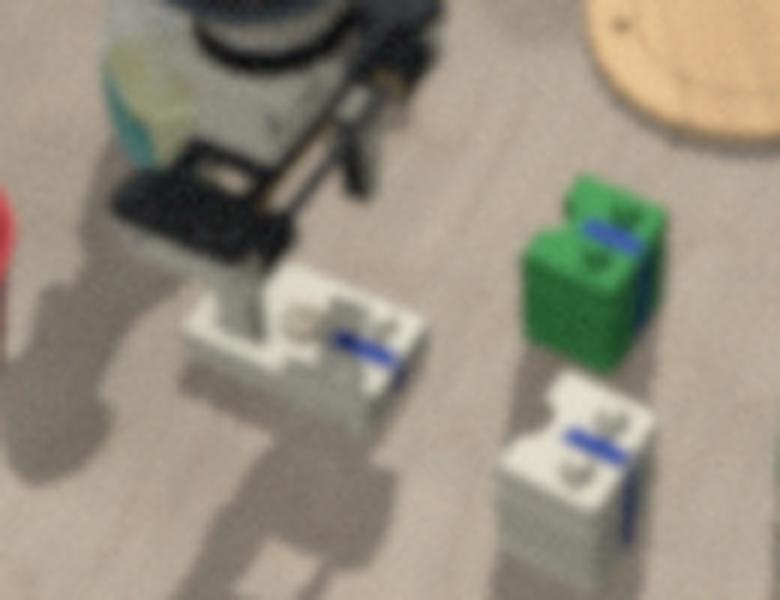

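The gripper (crop about (240,250)) hangs over the base (300,320), with the half (580,470) and the green decoy (595,270) well clear. It hadn't settled yet, so I'll descend and close.

Call:
apply_moves:
  moves:
    - [[0,0,0,0],[0,0,0.02,0],[0,0,0.04,0],[0,0,0.055,0],[0,0,0.065,0],[0,0,0.065,0],[0,0,0.065,0]]

```text
time: 3.2
tool_pos: [0.6123, 0.2886, 0.1906]
eef_rot: [-3.133, 0.229, -0.001]
wrist_force: [-0.1, 0.4, -0.2]
opening: 0.093
grasp_force: 0.0
```

```bash
python3 -c "
from h import *
go(.614,.2956,.022,-.146)"
```

```text
t 3.2 pos [0.6123 0.2886 0.1906] yaw -0.146 tilt [ 0.001  0.    -1.   ] move [ 0.0007 -0.0072  0.0016] spin -0.0 j [0.37 0.83 1.42 0.   0.89 2.09]
```

Call:
apply_moves:
  moves:
    - [[0.001,-0.007,0,0],[0.001,-0.007,0,0]]

```text
time: 3.4
tool_pos: [0.6144, 0.2962, 0.1907]
eef_rot: [-3.132, 0.229, -0.002]
wrist_force: [-0.7, -0.5, 0.3]
opening: 0.0929
grasp_force: 0.0
```

Call:
apply_moves:
  moves:
    - [[0,0,0,0],[0,0,0,0],[0,0,0,0],[0,0,0,0],[0,0,0,0],[0,0,0,0],[0,0,0,0],[0,0,0,0]]
  hand: -1
  squeeze: 30

```text
time: 4.2
tool_pos: [0.614, 0.2952, 0.1898]
eef_rot: [3.133, -0.229, -0.0]
wrist_force: [-0.1, -1.3, 0.5]
opening: 0.0636
grasp_force: 30.0
```

Call:
apply_moves:
  moves:
    - [[0,0,-0.01,0],[0,0,-0.03,0],[0,0,-0.06,0],[0,0,-0.09,0],[0,0,-0.1,0],[0,0,-0.1,0]]

```text
time: 4.8
tool_pos: [0.6141, 0.2954, 0.2912]
eef_rot: [-3.132, 0.229, -0.004]
wrist_force: [-0.3, 0.2, -2.7]
opening: 0.0639
grasp_force: 30.0
```

```bash
python3 -c "
from h import *
go(.4627,-.0074,.1,0)
c=manip.camera('top');save('t2.png',cv2.resize(c['image'][140:250,170:330],None,fx=5,fy=5,interpolation=cv2.INTER_CUBIC))"
```

```text
t 4.8 pos [0.6141 0.2954 0.2912] yaw -0.146 tilt [ 0.002  0.001 -1.   ] move [-0.1058  0.3216  0.0235] spin -0.146 j [0.38 0.71 1.37 0.   1.06 2.1 ]
```

Call:
apply_moves:
  moves:
    - [[-0.005,0.02,0,0],[-0.018,0.055,0,-0.03],[-0.03,0.095,0,-0.06],[-0.045,0.135,0,-0.09],[-0.06,0.175,0,-0.12],[-0.07,0.215,0,-0.146],[-0.084,0.255,0,-0.146],[-0.098,0.295,0,-0.146],[-0.106,0.322,0,-0.146],[-0.106,0.322,0,-0.146],[-0.106,0.322,0,-0.146],[-0.106,0.322,0,-0.146]]

```text
time: 6.05
tool_pos: [0.4624, -0.0073, 0.2891]
eef_rot: [-3.141, -0.0, 0.001]
wrist_force: [-0.3, 0.0, -3.6]
opening: 0.0637
grasp_force: 30.0
```

```bash
python3 -c "
from h import *
go(.4627,-.0074,.035,0);print(manip.state()['grasp_force'])"
```

```text
t 6.05 pos [ 0.4624 -0.0073  0.2891] yaw 0.0 tilt [-0.001  0.    -1.   ] move [0.0004 0.0001 0.0871] spin 0.0 j [-0.12  0.36  1.97  0.    0.8   1.45]
29.998830556869507
```

Call:
apply_moves:
  moves:
    - [[0,0,0.03,0],[0,0,0.06,0],[0,0,0.075,0],[0,0,0.08,0],[0,0,0.083,0],[0,0,0.085,0],[0,0,0.086,0],[0,0,0.087,0],[0,0,0.087,0],[0,0,0.087,0]]

```text
time: 7.05
tool_pos: [0.4623, -0.0079, 0.203]
eef_rot: [3.142, -0.0, 0.001]
wrist_force: [-1.4, 0.7, -2.2]
opening: 0.0636
grasp_force: 30.0
```

Call:
apply_moves:
  moves:
    - [[0,0,0.001,0],[0,0,0.002,0],[0,0,0.002,0]]

```text
time: 7.35
tool_pos: [0.4623, -0.0079, 0.2016]
eef_rot: [3.142, -0.0, 0.001]
wrist_force: [-5.2, 0.4, 16.4]
opening: 0.0639
grasp_force: 30.0
```

Contact shows at 16 N upward. Release and raise straight up, then look.

Call:
apply_moves:
  moves:
    - [[0,0,0,0],[0,0,0,0],[0,0,0,0],[0,0,0,0],[0,0,-0.01,0],[0,0,-0.04,0],[0,0,-0.08,0],[0,0,-0.12,0],[0,0,-0.16,0],[0,0,-0.18,0]]
  hand: 1

```text
time: 8.35
tool_pos: [0.4622, -0.0078, 0.3847]
eef_rot: [3.141, -0.0, 0.007]
wrist_force: [0.6, -0.0, -0.8]
opening: 0.093
grasp_force: 0.0
```

```bash
python3 -c "
from h import *
go(.4462,.3469,.2,-.2)"
```

```text
t 8.35 pos [ 0.4622 -0.0078  0.3847] yaw -0.0 tilt [ 0.005 -0.001 -1.   ] move [-0.0161 -0.3547  0.0174] spin 0.2 j [-0.12  0.21  1.89  0.    1.03  1.45]
```

Call:
apply_moves:
  moves:
    - [[-0.002,-0.04,0,0.03],[-0.004,-0.085,0,0.06],[-0.006,-0.13,0,0.1],[-0.008,-0.175,0,0.15],[-0.01,-0.22,0,0.2],[-0.012,-0.265,0,0.2],[-0.014,-0.31,0,0.2],[-0.016,-0.355,0,0.2],[-0.016,-0.355,0.02,0.2],[-0.016,-0.355,0.02,0.2],[-0.016,-0.355,0.02,0.2]]

```text
time: 9.45
tool_pos: [0.4462, 0.3467, 0.3612]
eef_rot: [3.125, -0.314, -0.001]
wrist_force: [-0.1, 0.4, 0.4]
opening: 0.0932
grasp_force: 0.0
```

Run:
```python
from h import *
go(.4462,.3469,.045,-.2)
c=manip.camera("top");im=c["image"]
save("t3.png",np.hstack([cv2.resize(im[190:250,255:335],None,fx=5,fy=5,interpolation=cv2.INTER_CUBIC),cv2.resize(im[200:260,160:240],None,fx=5,fy=5,interpolation=cv2.INTER_CUBIC)]))
print(fit(c,(.4627,-.0074,0),.036,.112,.064))
c2=np.load("c.npy",allow_pickle=True).item();c2["image"]=np.load("top0.npz")["im"]
for dd in(.002,.003,.004): print(fit(c2,(.4462,.3469,-.18),.072,.055,.064,False,dd),fit(c2,(.6319,-.2896,.5),.072,.055,.064,False,dd))
```

```text
t 9.45 pos [0.4462 0.3467 0.3612] yaw -0.2 tilt [-0.001 -0.    -1.   ] move [-0.     -0.0003  0.1492] spin -0.0 j [ 0.58  0.43  1.66 -0.    1.06  2.35]
(array([ 0.4615, -0.0074,  0.0059]), np.float64(-103.1))
(array([ 0.4467,  0.3474, -0.2145]), np.float64(-58.6)) (array([ 0.6311, -0.2902,  0.4965]), np.float64(-56.9))
(array([ 0.4462,  0.3469, -0.2181]), np.float64(-68.7)) (array([ 0.6319, -0.2896,  0.4925]), np.float64(-67.4))
(array([ 0.4455,  0.3462, -0.2091]), np.float64(-72.9)) (array([ 0.6329, -0.2888,  0.4876]), np.float64(-73.1))
```

View pics/t3.png

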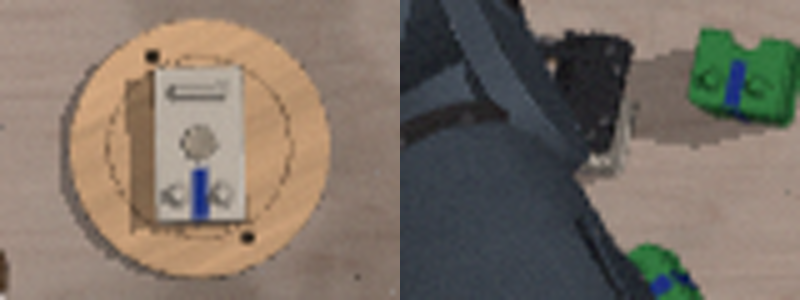

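The base sits centred on the bat (left panel: slab (200,145) inside the scribed circle, line towards the robot). The gripper is over the marked half and clear of the green blocks. I'll descend and grip.

Call:
apply_moves:
  moves:
    - [[0,0,0.04,0.01],[0,0,0.075,0.01],[0,0,0.1,0.01],[0,0,0.12,0.01],[0,0,0.14,0.01],[0,0,0.149,0.01],[0,0,0.149,0.01],[0,0,0.149,0.01]]

```text
time: 10.3
tool_pos: [0.4468, 0.3471, 0.2129]
eef_rot: [-3.123, 0.33, -0.002]
wrist_force: [-0.0, -0.3, 0.0]
opening: 0.0932
grasp_force: 0.0
```

Call:
apply_moves:
  moves:
    - [[0,0,0,0],[0,0,0,0],[0,0,0,0],[0,0,0,0],[0,0,0,0],[0,0,0,0],[0,0,0,0],[0,0,0,0]]
  hand: -1

```text
time: 11.1
tool_pos: [0.4463, 0.3472, 0.212]
eef_rot: [-3.124, 0.33, -0.0]
wrist_force: [-0.9, -0.5, 6.0]
opening: 0.0642
grasp_force: 30.0
```

```bash
python3 -c "
from h import *
go(.4335,-.0078,.2,0)"
```

```text
t 11.1 pos [0.4463 0.3472 0.212 ] yaw -0.21 tilt [ 0.  0. -1.] move [ 0.0615  0.3498 -0.1551] spin -0.21 j [0.58 0.64 1.74 0.   0.76 2.36]
```

Call:
apply_moves:
  moves:
    - [[0,0,-0.015,0],[0,0,-0.05,0],[0,0,-0.09,0],[0.002,0.01,-0.12,0],[0.009,0.05,-0.12,-0.04],[0.017,0.095,-0.12,-0.08],[0.025,0.14,-0.12,-0.12],[0.033,0.185,-0.12,-0.16],[0.041,0.23,-0.12,-0.2],[0.049,0.275,-0.12,-0.21],[0.056,0.32,-0.12,-0.21],[0.061,0.35,-0.12,-0.21]]

```text
time: 12.3
tool_pos: [0.4323, -0.0102, 0.3324]
eef_rot: [3.141, -0.002, 0.0]
wrist_force: [0.7, -0.1, -2.6]
opening: 0.0637
grasp_force: 30.0
```

Call:
apply_moves:
  moves:
    - [[0,0,0,0],[0,0,0,0],[0,0,0,0]]

```text
time: 12.6
tool_pos: [0.4329, -0.0072, 0.332]
eef_rot: [-3.141, -0.001, -0.0]
wrist_force: [-0.7, 0.8, -3.3]
opening: 0.0637
grasp_force: 30.0
```

Run:
```python
from h import *
go(.4338,-.0078,.081,0);print(manip.state()['grasp_force'])
c=manip.camera("top");s=manip.camera("side")
save("t4.png",np.hstack([cv2.resize(c["image"][180:260,250:345],(400,337),interpolation=cv2.INTER_CUBIC),cv2.resize(s["image"][145:245,290:408],(400,337),interpolation=cv2.INTER_CUBIC)]))
```

```text
t 12.6 pos [ 0.4329 -0.0072  0.332 ] yaw 0.0 tilt [ 0.  0. -1.] move [0.0009 0.0006 0.084 ] spin 0.0 j [-0.12  0.24  2.01  0.    0.89  1.45]
29.956736862659454
```

View pics/t4.png

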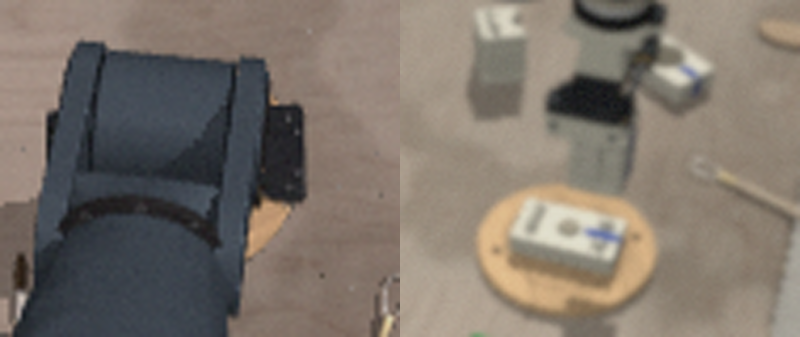

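The half is held at 64 mm and 30 N. The side panel shows it above the base's marked end, to the right of the disc. I'll lower it slowly.

Call:
apply_moves:
  moves:
    - [[0.001,0.0005,0.02,0],[0.001,0.0005,0.045,0],[0.001,0.0005,0.06,0],[0.001,0.0005,0.07,0],[0.001,0.0005,0.075,0],[0.001,0.0005,0.078,0],[0.001,0.0005,0.08,0],[0.001,0.0005,0.081,0],[0.001,0.0005,0.082,0],[0.001,0.0005,0.082,0],[0.001,0.0005,0.082,0]]

```text
time: 13.8
tool_pos: [0.434, -0.0084, 0.2499]
eef_rot: [3.142, -0.0, 0.001]
wrist_force: [0.2, 0.0, -2.1]
opening: 0.0639
grasp_force: 30.0
```

Call:
apply_moves:
  moves:
    - [[0,0,0.001,0],[0,0,0.002,0],[0,0,0.003,0],[0,0,0.003,0]]

```text
time: 14.2
tool_pos: [0.434, -0.0084, 0.2479]
eef_rot: [3.142, -0.0, 0.0]
wrist_force: [-7.2, 0.2, 22.3]
opening: 0.0639
grasp_force: 29.9
```

It is home: the tool is at 0.248 as expected, with contact force showing. I'll release, raise, and head for half_plain.

Call:
apply_moves:
  moves:
    - [[0,0,0,0],[0,0,0,0],[0,0,0,0],[0,0,0,0],[0,0,-0.01,0],[0,0,-0.04,0],[0,0,-0.08,0],[0,0,-0.12,0],[0,0,-0.14,0]]
  hand: 1

```text
time: 15.1
tool_pos: [0.434, -0.0084, 0.3905]
eef_rot: [3.141, -0.0, 0.007]
wrist_force: [0.2, -0.2, 0.1]
opening: 0.0931
grasp_force: 0.0
```

```bash
python3 -c "
from h import *
go(.632,-.2896,.19,.4925)"
```

```text
t 15.1 pos [ 0.434  -0.0084  0.3905] yaw -0.0 tilt [ 0.004 -0.001 -1.   ] move [0.1979 0.2812 0.0345] spin -0.493 j [-0.13  0.16  1.95  0.    1.03  1.44]
```

Call:
apply_moves:
  moves:
    - [[0.025,0.035,0,-0.06],[0.05,0.07,0,-0.12],[0.075,0.105,0,-0.18],[0.1,0.14,0,-0.24],[0.125,0.175,0,-0.3],[0.15,0.21,0,-0.36],[0.175,0.245,0,-0.42],[0.198,0.281,0,-0.493],[0.198,0.281,0.02,-0.493],[0.198,0.281,0.03,-0.493],[0.198,0.281,0.03,-0.493]]

```text
time: 16.2
tool_pos: [0.6314, -0.2889, 0.3553]
eef_rot: [-3.044, -0.765, 0.004]
wrist_force: [0.4, 0.5, 0.2]
opening: 0.0928
grasp_force: 0.0
```

Run:
```python
from h import *
go(.632,-.2896,.045,.4925)
c=manip.camera("top")
print(fit(c,(.434,-.008,0),.108,.055,.064))
```

```text
t 16.2 pos [ 0.6314 -0.2889  0.3553] yaw 0.493 tilt [-0.003  0.002 -1.   ] move [0.0005 0.0014 0.1433] spin 0.0 j [-0.5   0.66  1.28  0.    1.2   0.58]
(array([ 0.4036,  0.0115, -0.4975]), np.float64(-23.7))
```

Call:
apply_moves:
  moves:
    - [[0,0.001,0.04,0],[0,0.001,0.075,0],[0,0.001,0.1,0],[0,0.001,0.12,0],[0,0.001,0.135,0],[0,0.001,0.143,0],[0,0.001,0.143,0],[0,0.001,0.143,0]]

```text
time: 17.05
tool_pos: [0.6327, -0.2903, 0.2149]
eef_rot: [3.046, 0.766, 0.002]
wrist_force: [0.7, -0.3, 0.3]
opening: 0.0931
grasp_force: 0.0
```

Call:
apply_moves:
  moves:
    - [[0,0,0,0],[0,0,0,0],[0,0,0,0],[0,0,0,0],[0,0,0,0],[0,0,0,0],[0,0,0,0],[0,0,0,0]]
  hand: -1

```text
time: 17.85
tool_pos: [0.6324, -0.2902, 0.2139]
eef_rot: [-3.047, -0.766, 0.0]
wrist_force: [-2.3, 2.2, 5.8]
opening: 0.064
grasp_force: 30.0
```

```bash
python3 -c "
from h import *
go(.4902,-.0078,.2,0)"
```

```text
t 17.85 pos [ 0.6324 -0.2902  0.2139] yaw 0.493 tilt [-0.  0. -1.] move [ 0.0084 -0.3161 -0.153 ] spin 0.493 j [-0.5   0.83  1.35  0.    0.96  0.58]
```

Call:
apply_moves:
  moves:
    - [[0,0,-0.015,0],[0,0,-0.05,0],[0,0,-0.09,0],[0,-0.01,-0.13,0],[0.001,-0.05,-0.14,0.06],[0.002,-0.09,-0.14,0.12],[0.003,-0.13,-0.14,0.18],[0.004,-0.17,-0.14,0.24],[0.005,-0.21,-0.14,0.3],[0.006,-0.25,-0.14,0.36],[0.007,-0.29,-0.14,0.42],[0.008,-0.316,-0.14,0.493]]

```text
time: 19.05
tool_pos: [0.4885, -0.0064, 0.3544]
eef_rot: [-3.142, 0.003, -0.0]
wrist_force: [0.9, -0.9, -2.5]
opening: 0.0637
grasp_force: 30.0
```

Call:
apply_moves:
  moves:
    - [[0,0,0,0],[0,0,0,0],[0,0,0,0]]

```text
time: 19.35
tool_pos: [0.4903, -0.0087, 0.3541]
eef_rot: [3.141, 0.0, 0.001]
wrist_force: [0.6, -0.5, -3.6]
opening: 0.064
grasp_force: 30.0
```

Run:
```python
from h import *
go(.4902,-.008,.083,0);print(manip.state()['grasp_force'])
s=manip.camera("side")
save("s5.png",cv2.resize(s["image"][140:250,280:420],(763,600),interpolation=cv2.INTER_CUBIC))
```

```text
t 19.35 pos [ 0.4903 -0.0087  0.3541] yaw 0.0 tilt [ 0.001 -0.    -1.   ] move [-0.0002 -0.0007  0.1041] spin 0.0 j [-0.11  0.31  1.85 -0.    0.98  1.46]
29.999198019504547
```

View pics/s5.png

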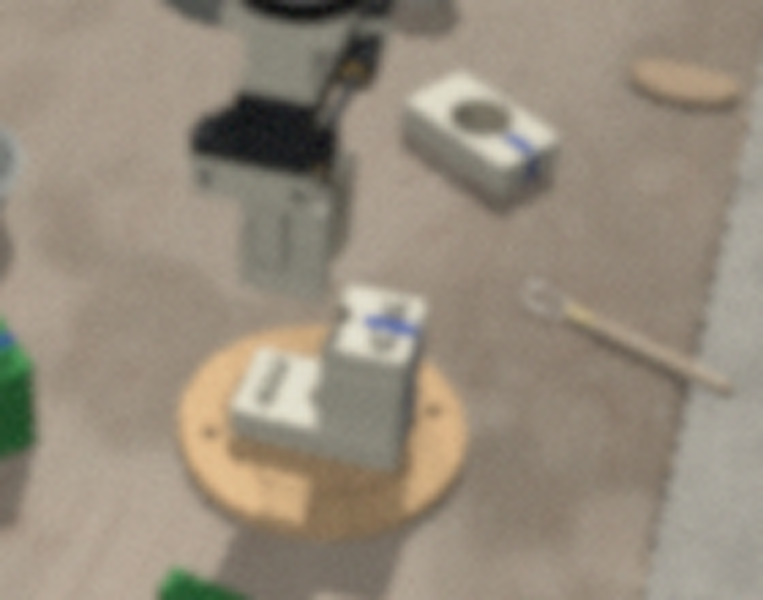

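The marked half stands square on the base (375,375), flush at the line end with no gap. The ridge is at (270,380), and the plain half is held above it at (290,250). I'll lower it.

Call:
apply_moves:
  moves:
    - [[0,-0.001,0.03,0],[0,-0.001,0.06,0],[0,-0.001,0.08,0],[0,-0.001,0.09,0],[0,-0.001,0.095,0],[0,-0.001,0.098,0],[0,-0.001,0.1,0],[0,-0.001,0.101,0],[0,-0.001,0.102,0],[0,-0.001,0.103,0],[0,-0.001,0.103,0]]

```text
time: 20.5
tool_pos: [0.4899, -0.0071, 0.2508]
eef_rot: [-3.142, 0.0, -0.0]
wrist_force: [0.2, 0.3, -1.9]
opening: 0.0637
grasp_force: 30.0
```

Call:
apply_moves:
  moves:
    - [[0,0,0.001,0],[0,0,0.002,0],[0,0,0.002,0]]

```text
time: 20.8
tool_pos: [0.49, -0.0071, 0.2499]
eef_rot: [3.142, -0.0, 0.001]
wrist_force: [-5.5, -0.5, 15.7]
opening: 0.0641
grasp_force: 30.0
```

Home at the expected 0.250. I'll release, raise and move over the spare.

Call:
apply_moves:
  moves:
    - [[0,0,0,0],[0,0,0,0],[0,0,0,0],[0,0,0,0],[0,0,-0.01,0],[0,0,-0.04,0],[0,0,-0.08,0],[0,0,-0.12,0],[0,0,-0.14,0]]
  hand: 1

```text
time: 21.7
tool_pos: [0.49, -0.0071, 0.3927]
eef_rot: [3.141, -0.0, 0.007]
wrist_force: [-0.5, -0.0, -0.4]
opening: 0.0933
grasp_force: 0.0
```

```bash
python3 -c "
from h import *
go(.4334,-.3491,.15,-.574)"
```

```text
t 21.7 pos [ 0.49   -0.0071  0.3927] yaw -0.0 tilt [ 0.004 -0.    -1.   ] move [-0.0569  0.342   0.0756] spin 0.574 j [-0.11  0.26  1.82  0.    1.07  1.46]
```

Call:
apply_moves:
  moves:
    - [[-0.007,0.043,0,0.07],[-0.014,0.086,0,0.14],[-0.021,0.129,0,0.21],[-0.028,0.172,0,0.28],[-0.036,0.215,0,0.35],[-0.043,0.258,0,0.42],[-0.05,0.3,0,0.5],[-0.057,0.342,0,0.574],[-0.057,0.342,0.03,0.574],[-0.057,0.342,0.07,0.574],[-0.057,0.342,0.07,0.574],[-0.057,0.342,0.07,0.574]]

```text
time: 22.9
tool_pos: [0.433, -0.3492, 0.3198]
eef_rot: [-3.013, 0.889, 0.0]
wrist_force: [-0.0, -1.0, 1.1]
opening: 0.0928
grasp_force: 0.0
```

Run:
```python
from h import *
go(.4334,-.3491,.022,-.574)
c=manip.camera("top")
print(fit(c,(.462,-.008,0),.108,.1115,.064))
s=manip.camera("side")
save("st6.png",np.hstack([cv2.resize(c["image"][180:255,250:345],(380,300),interpolation=cv2.INTER_CUBIC),cv2.resize(s["image"][170:250,290:390],(375,300),interpolation=cv2.INTER_CUBIC)]))
```

```text
t 22.9 pos [ 0.433  -0.3492  0.3198] yaw -0.574 tilt [-0.  0. -1.] move [ 0.0003 -0.0002  0.1308] spin -0.0 j [-0.76  0.46  1.71  0.    0.96  1.38]
(array([ 0.4589, -0.0084,  0.0242]), np.float64(-51.2))
```

View pics/st6.png

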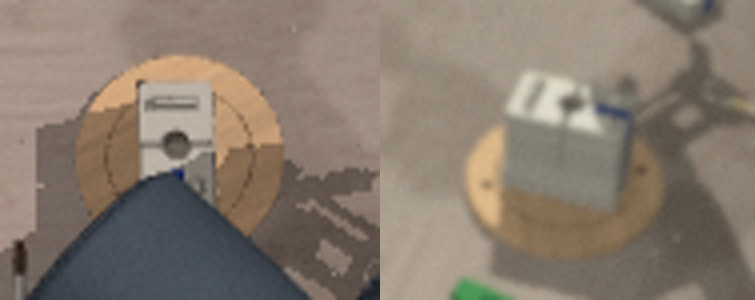

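Both halves stand square together with one even seam (left panel (177,145), right panel (565,140)). Now I'll take the spare.

Call:
apply_moves:
  moves:
    - [[0,0,0.04,0],[0,0,0.08,0],[0,0,0.1,0],[0,0,0.115,0],[0,0,0.125,0],[0,0,0.129,0],[0,0,0.129,0],[0,0,0.129,0]]

```text
time: 23.8
tool_pos: [0.4331, -0.3493, 0.1907]
eef_rot: [3.012, -0.889, 0.002]
wrist_force: [0.1, 0.4, -0.4]
opening: 0.0931
grasp_force: 0.0
```

Call:
apply_moves:
  moves:
    - [[0,0,0,0],[0,0,0,0],[0,0,0,0],[0,0,0,0],[0,0,0,0],[0,0,0,0],[0,0,0,0],[0,0,0,0]]
  hand: -1

```text
time: 24.6
tool_pos: [0.4328, -0.3492, 0.1899]
eef_rot: [3.013, -0.89, 0.0]
wrist_force: [-1.4, -0.4, 4.0]
opening: 0.0637
grasp_force: 30.0
```

Call:
apply_moves:
  moves:
    - [[0,0,-0.015,0],[0,0,-0.05,0],[0,0,-0.09,0],[0,0,-0.13,0],[0,0,-0.16,0],[0,0,-0.16,0],[0,0,-0.16,0]]

```text
time: 25.3
tool_pos: [0.4326, -0.3488, 0.3498]
eef_rot: [3.013, -0.89, 0.0]
wrist_force: [-0.4, 0.5, -2.9]
opening: 0.0639
grasp_force: 30.0
```

Run:
```python
from h import *
go(.462,-.0078,.2,0)
```

```text
t 25.3 pos [ 0.4326 -0.3488  0.3498] yaw -0.574 tilt [ 0. -0. -1.] move [-0.1605 -0.3023 -0.0172] spin -0.574 j [-0.76  0.42  1.69  0.    1.03  1.38]
```

Call:
apply_moves:
  moves:
    - [[-0.015,-0.03,0,-0.05],[-0.035,-0.066,0,-0.12],[-0.055,-0.104,0,-0.19],[-0.075,-0.142,0,-0.26],[-0.095,-0.18,0,-0.33],[-0.115,-0.218,0,-0.4],[-0.135,-0.256,0,-0.47],[-0.15,-0.285,0,-0.54],[-0.1605,-0.302,0,-0.574],[-0.1605,-0.302,0,-0.574],[-0.1605,-0.302,0,-0.574],[-0.1605,-0.302,0,-0.574]]

```text
time: 26.5
tool_pos: [0.462, -0.0091, 0.3491]
eef_rot: [-3.142, 0.002, 0.002]
wrist_force: [0.1, -0.0, -2.7]
opening: 0.0637
grasp_force: 30.0
```

Run:
```python
from h import *
go(.462,-.0078,.131,0)
s=manip.camera("side")
save("s7.png",cv2.resize(s["image"][140:250,280:420],(763,600),interpolation=cv2.INTER_CUBIC))
```

```text
t 26.5 pos [ 0.462  -0.0091  0.3491] yaw -0.002 tilt [-0.001  0.    -1.   ] move [ 0.0001 -0.0013  0.0511] spin -0.002 j [-0.12  0.27  1.93 -0.    0.95  1.45]
```

View pics/s7.png

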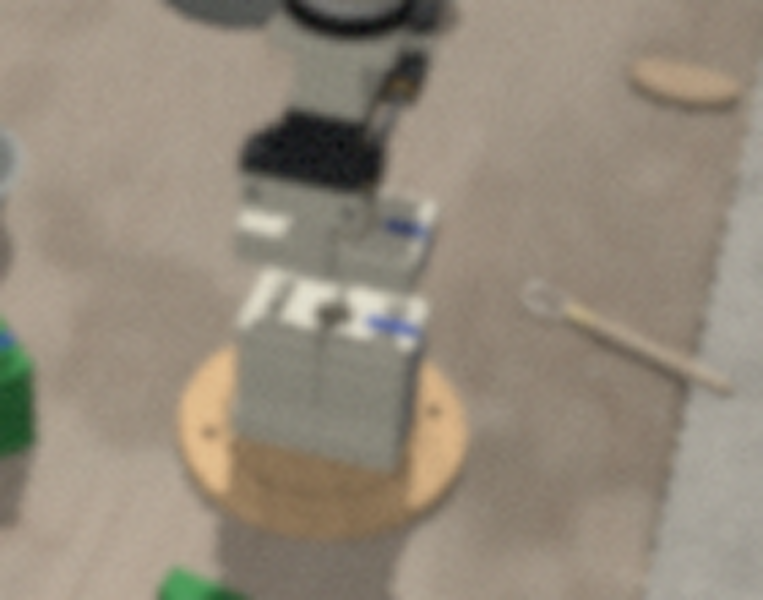

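The spare is held level over the closed halves, with its line (405,228) above theirs (390,325). I'll lower it.

Call:
apply_moves:
  moves:
    - [[0,0,0.015,0],[0,-0.0005,0.03,0],[0,-0.0005,0.038,0],[0,-0.0005,0.042,0],[0,-0.0005,0.045,0],[0,-0.0005,0.047,0],[0,-0.0005,0.048,0],[0,-0.0005,0.049,0],[0,-0.0005,0.0495,0],[0,-0.0005,0.05,0],[0,-0.0005,0.05,0]]

```text
time: 27.65
tool_pos: [0.4621, -0.0078, 0.2998]
eef_rot: [3.142, -0.0, -0.0]
wrist_force: [-0.3, -1.2, -1.9]
opening: 0.0637
grasp_force: 30.0
```

Call:
apply_moves:
  moves:
    - [[0,0,0.001,0],[0,0,0.002,0],[0,0,0.002,0]]

```text
time: 27.95
tool_pos: [0.4618, -0.0079, 0.2981]
eef_rot: [3.142, -0.0, -0.002]
wrist_force: [-6.7, -0.5, 8.7]
opening: 0.0638
grasp_force: 30.0
```

Contact at 0.2981, and 0.298 was expected. I'll release, raise and back off to the side to check.

Call:
apply_moves:
  moves:
    - [[0,0,0,0],[0,0,0,0],[0,0,0,0],[0,0,0,0],[0,0,-0.01,0],[0,0,-0.04,0],[0,0,-0.08,0],[0,0.04,-0.1,0],[0,0.09,-0.1,0],[0,0.14,-0.1,0],[0,0.19,-0.1,0],[0,0.24,-0.1,0]]
  hand: 1

```text
time: 29.15
tool_pos: [0.4616, -0.2499, 0.3987]
eef_rot: [3.141, -0.0, 0.001]
wrist_force: [0.9, 0.5, 0.5]
opening: 0.093
grasp_force: 0.0
```

Call:
apply_moves:
  moves:
    - [[-0.02,0.04,0,0],[-0.05,0.08,0,0],[-0.08,0.12,0,0],[-0.1,0.15,0,0],[-0.1,0.15,0,0],[-0.1,0.15,0,0]]

```text
time: 29.75
tool_pos: [0.3617, -0.3981, 0.3982]
eef_rot: [3.142, -0.003, 0.0]
wrist_force: [0.1, 0.8, 0.1]
opening: 0.0933
grasp_force: 0.0
```

Run:
```python
from h import *
c=manip.camera("top");s=manip.camera("side")
print(fit(c,(.462,-.008,0),.136,.112,.064)); print(fit(c,(.46,-.007,0),.012,.095,None,True))
P=cloud(c)
for x in(.415,.5085): # depth on the spare's ends
    u,v=proj(c,[[x,-.008,.136]]);u,v=int(round(u[0])),int(round(v[0]));print(np.nanmean(P[v-2:v+3,u-3:u+4],(0,1)))
save("st8.png",np.hstack([cv2.resize(c["image"][180:255,250:345],(380,300),interpolation=cv2.INTER_CUBIC),cv2.resize(s["image"][155:245,290:403],(375,300),interpolation=cv2.INTER_CUBIC)]))
```

```text
(array([ 0.4612, -0.0084, -0.0067]), np.float64(-92.8))
(array([ 0.4626, -0.0069,  0.0006]), np.float64(-82.2))
[ 0.41475759 -0.00948937  0.13646637]
[ 0.51374515 -0.00685102  0.1165473 ]
```

View pics/st8.png

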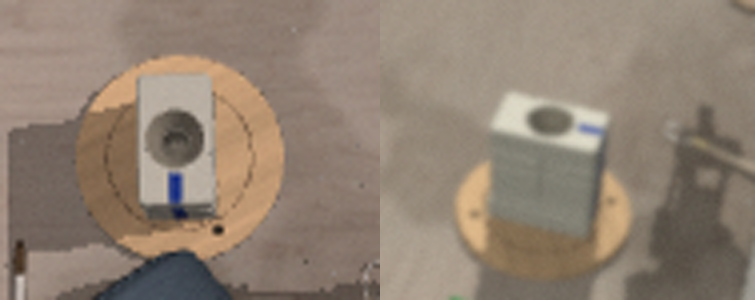

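The stack looks square and closed: left panel spare (176,142) with its line (176,195), right panel joints even. The far-end depth sample crossed the edge, so I'll check it again further in and hand in only if it is level.

Run:
```python
from h import *
c=manip.camera("top");P=cloud(c);z=[]
for x in(.412,.420,.497,.503):
  for y in(-.025,.009):
    u,v=proj(c,[[x,y,.136]]);u,v=int(round(u[0])),int(round(v[0]));z.append(np.nanmedian(P[v-1:v+2,u-2:u+3,2]))
print(np.round(z,4))
if max(abs(np.array(z)-.137))<.005: print(manip.close_job())
```

```text
[0.1347 0.1387 0.1378 0.1372 0.1375 0.1362 0.1373 0.1361]
the job is handed in; nothing more can be done
None
```

The mould is assembled in the middle of the bat: base, both halves and spare each lowered until they touched at the expected home height, blue line at the robot end, top level in the last camera check; the job is handed in, though the judge's result was not shown.

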